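Swap the heat between two buffet warmers

TASK

The pan of rolls is to be kept warm now, and the lidded pan no longer: with a fingertip, first push the toggle lever of the warmer under the lidded pan over to off (towards the front, away from its pan), and then push the toggle lever of the warmer under the open pan of rolls over to on (towards its pan). Let each lever snap fully home, and never have both warmers on at once, or the hall's fuse blows. Only the levers are to be worked: do not shift, tip or lift the pans, the sauce bottle, the shaker or the cup.

Things in the scene. Friction and masses are not known exactly. Their poses are not given: they have to be found in the camera images.
- warmer_rolls: Fixed steel warmer. Origin on the table under the lever's pin; x to its hot plate, y left, z up; yaw within 0.2. Pod 120 x 200 mm, 50 high, centred on the origin; hot plate behind it, x 60 to 310 mm, 220 wide, 44 high. Green dot = on side, white dot = off. This one carries the open pan of bread rolls; it is off at the start.
- warmer_lidded: Fixed steel warmer. Origin on the table under the lever's pin; x to its hot plate, y left, z up; yaw within 0.2. Pod 120 x 200 mm, 50 high, centred on the origin; hot plate behind it, x 60 to 310 mm, 220 wide, 44 high. Green dot = on side, white dot = off. This one carries the lidded pan; it is on at the start. The two warmers stand side by side and may be either way round.
- lever_rolls (a joint): rad: 0 = off, leaning 0.5 rad to the front (warmer's -x); 0.5 = upright; 1.0 = on, leaning 0.5 rad to the pan (+x). A spring drives it from centre to the nearer stop: it rests only at 0 or 1.0 and snaps over once past 0.5; 3 N at the grip moves it. Yellow round grip 24 mm thick, 52 mm long, on a 12 mm stem; turns about a level pin along the warmer's y. Lever of the warmer with the rolls.
- lever_lidded (a joint): rad: 0 = off, leaning 0.5 rad to the front (warmer's -x); 0.5 = upright; 1.0 = on, leaning 0.5 rad to the pan (+x). A spring drives it from centre to the nearer stop: it rests only at 0 or 1.0 and snaps over once past 0.5; 3 N at the grip moves it. Yellow round grip 24 mm thick, 52 mm long, on a 12 mm stem; turns about a level pin along the warmer's y. Lever of the warmer with the lidded pan.
- lever_rolls_tip (a point): Point on the axis of the grip of this lever, 75 mm from the pin's axis; the grip's round end is 17 mm further out. When the lever rests it lies 36 mm to one side of the pin (in the warmer's x) and 121 mm above the table.
- lever_lidded_tip (a point): Point on the axis of the grip of this lever, 75 mm from the pin's axis; the grip's round end is 17 mm further out. When the lever rests it lies 36 mm to one side of the pin (in the warmer's x) and 121 mm above the table.
- lever_rolls_pivot (a point): Pin of this lever: on its turning axis, mid-width, 55 mm above the table. Round boss of 16 mm radius, 36 mm long, around it (up to 68 mm above the table). 
- lever_lidded_pivot (a point): Pin of this lever: on its turning axis, mid-width, 55 mm above the table. Round boss of 16 mm radius, 36 mm long, around it (up to 68 mm above the table). 
- pan_rolls_center (a point): Centre of the loose open aluminium pan of brown rolls, 170 mm by 155 mm and 50 mm high, on its hot plate (its top 94 mm above the table), about 190 mm behind the lever's pin.
- pan_lidded_center (a point): Centre of the lower part of the loose pan with a steel lid, 178 mm by 163 mm and 50 mm high without lid; the lid adds 19 mm, and its black loop handle tops out 95 mm above the pan's foot (139 mm above the table). About 190 mm behind the lever's pin.
- sauce_center (a point): Loose red sauce bottle with a white cap, 50 mm thick, 140 mm high, standing between the warmers; the point is half-way up.
- shaker_center (a point): Loose white salt shaker with a steel top, 42 mm thick, 76 mm high, standing on the robot's side between the warmers; the point is half-way up.
- cup_center (a point): Loose blue cup, 72 mm across, 85 mm high, beside the left-hand warmer; the point is half-way up.

How it is judged:
By the outcome, as a careful person would: the job done as asked, in the order asked, and still so for the second after the job is handed in, with the robot touching nothing.
It also fails if it takes over 48 s, if anything falls off the work surface, if the arm or the gripper's body presses on something with over 40 N, if the wrist force passes 120 N, or if a joint passes its speed limit or range.

ROBOT

A 6-joint arm with a two-finger parallel gripper is mounted at the origin on the work surface. World frame = base frame: x ahead of the robot, y to its left, z up, the work surface at z = 0. Lengths are in mm, angles in degrees, forces in N, time in s.
With the tool pointing down it reaches from about 300 to 850 mm from the base axis. Payload 4.2 kg.
Tool frame: the origin (TCP) lies midway between the tips of the shut fingers; the grasp point (between the pads) lies 19 mm behind it; z points along the fingers, y is the line along which they close (so a half turn about z gives the same grasp; the last joint's range is limited). The gripper opens to 91 mm and grips with 3 to 60 N. Pads are 32 mm wide; open, the fingers measure 118 mm over their backs; the gripper's body (76 mm by 178 mm) begins 60 mm behind the grasp point.
Start: joints at [-67.724, 18.312, 89.639, -0, 72.044, -1.146], TCP at [228.572, -527.634, 213.976] pointing down, gripper open.
Joint ranges: [-177.97, 177.97], [-48.28, 115.42], [12.27, 149.76], [-77.06, 257.06], [2.81, 150.46], [-146.56, 146.56]. Speed limits (degrees/s): [147.25, 147.25, 180, 180, 180, 180].

INTERFACE

Orientations are given as [roll, pitch, yaw] about the fixed x, y, z axes, in that order (R = Rz(yaw) Ry(pitch) Rx(roll)).
In Python, from workcell import env gives the robot as it stands.
- The arm moves only by the tool jog_arm, never from a script. Its argument "steps" is one flat list of numbers, 5 for each row, row after row: the closure, from 0 (fully open) to 1 (shut), then the shift along the tool's x, y, z in cm, then the turn about the tool's z in degrees. A call has 1 to 20 rows; each row is the pose to reach, as a shift and turn from the pose commanded when the call began, along the tool's axes at that moment; what a row does not reach only later rows make up. A row lasts 1/10 s, in which the tool goes at most 50 mm and 8.59 degrees, less where a joint would pass 70% of its speed; a pose out of reach is approached as far as the arm can. A call with a gripper value outside its range is refused whole. The fingers move at their own pace and stop on an object; "force" is the grip in N (left out, the last holds). Time passes only in rows, so rows that repeat a pose let the fingers close. It gives the time, the measured TCP pose, the force and the opening at its end, in the units of the state.
- env.state(): the state, without advancing time (a new reading comes with each control period).
- env.grab_frame(name): name is "scene" or "top" or "wrist"; returns the picture (480x640x3 uint8, red, green, blue); there is no depth.
- env.camera_params(name): a dict with "fx", "fy", "cx", "cy" (pixels), "R" (3x3) and "t" (3): a world point X has camera coordinates R X + t. Camera axes: x right, y down, z forward; pixel columns grow to the right and rows downward; lengths in mm; the calibration is good to about 2 mm. A picture is of the moment at which its call begins: read the wrist's pose just before it. camera_params takes no time and is no camera call; for the wrist camera it gives the pose at the moment of the call.
- env.job_done(): hands the job in, once; it reports no verdict.
The state is a dict: "time_s": time; "qpos": joint angles; "qvel": joint speeds; "effort": joint torques, N m; "ee_pos": TCP position; "ee_rot": TCP orientation; "force": force on the tool from outside, world axes, zero at the start; "torque": the same for the moment, N m; "gripper_width": finger opening in mm.
Only numpy, scipy, OpenCV 4.12 (cv2) and the standard library are available. Lean on these libraries where they do the work, as an engineer would, in place of code of your own. Each camera call takes 0.05 s, during which the arm holds its last target. There are 200 camera calls.

## Working session

There is one attempt and no reset: what is moved stays moved. The work goes in short steps, Python scripts to look and compute and a tool call to move; the robot and the scene stay as the last step left them, time stands still between calls to the robot, and variables do not carry over. Pictures are saved under pics/ and viewed, on a budget of 10 in all, crops included, one or two more only if the job needs it, and the job is handed in when it is done.

Besides the shell and the picture viewer there is one more tool, called after "Emit:" in YAML: its name, and indented under it one key for each argument. jog_arm: Moves the arm, as the interface text tells. Its arguments: {"type":"object","properties":{"steps":{"type":"array","items":{"type":"number"}},"force":{"type":"number"}},"required":["steps"]}

```bash
mkdir -p pics
python3 - <<'E'
from workcell import env
import cv2
for n in("scene","top"):
    cv2.imwrite(f"pics/{n}0.png",env.grab_frame(n)[:,:,::-1]); print(n,env.camera_params(n))
s=env.state();print(s)
E
```

```text
scene {'fx': 436.3684169027704, 'fy': 436.3684169027704, 'cx': 322.1142823325744, 'cy': 248.66014413176362, 'R': array([[ 0.775194  ,  0.63163227,  0.01072097],
       [ 0.517747  , -0.62551727, -0.58366617],
       [-0.36195623,  0.45800526, -0.81192294]]), 't': array([-498.5933382 , -159.85008492, 1032.93510414])}
top {'fx': 530.7289322376977, 'fy': 530.7289322376977, 'cx': 330.82099220471434, 'cy': 241.1646919229291, 'R': array([[ 0.02353318, -0.99947842,  0.02211497],
       [-0.98889016, -0.02652017, -0.14626325],
       [ 0.14677345, -0.01842724, -0.98899848]]), 't': array([  95.78288285,  571.6814616 , 1153.50759668])}
{'time_s': 0.1, 'qpos': array([-6.77235588e+01,  1.83474841e+01,  8.96973934e+01, -2.43188435e-03,
        7.20429743e+01, -1.14606765e+00]), 'qvel': array([-0.07844231, -0.08529524, -0.10231652, -0.09215935,  0.06994538,
        0.13228225]), 'effort': array([ 5.74580499e-04, -4.13332093e+01, -2.32509810e+01,  7.29980925e-02,
        4.21601871e-02, -7.44104614e-05]), 'ee_pos': array([ 228.39115979, -527.22685624,  213.22300223]), 'ee_rot': array([-1.79912120e+02,  5.54657786e-04,  2.34232608e+01]), 'force': array([-0.16323145,  0.00817376, -0.33631922]), 'torque': array([ 0.04645927, -0.03763513,  0.00487138]), 'gripper_width': 91.53533434352627}
```

View pics/scene0.png

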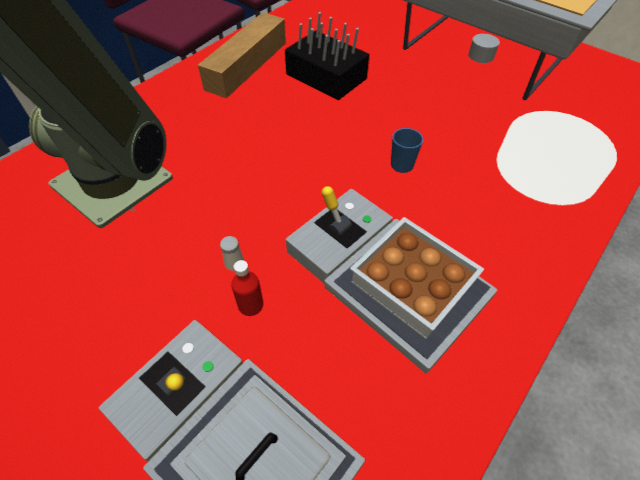

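View pics/top0.png

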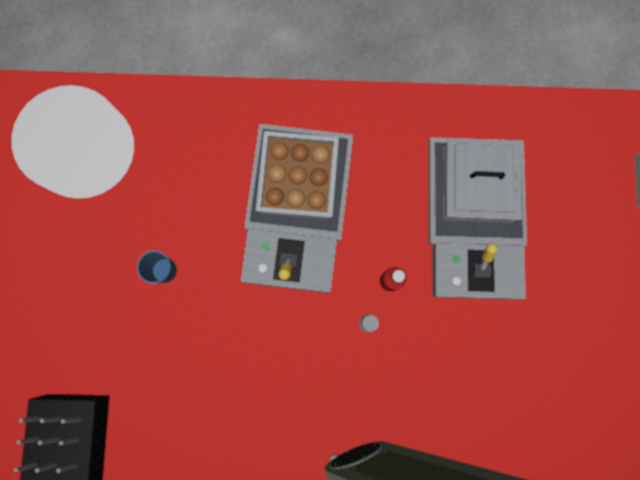

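The top view shows the rolls warmer on the left, with its grip end at about (284,274), and the lidded warmer on the right, grip end at about (492,249). The bottle is at (395,278) and the shaker at (370,323). Next I'll enlarge both levers.

Run:
```python
import cv2,numpy as np
t=cv2.imread("pics/top0.png");s=cv2.imread("pics/scene0.png")
z=lambda im,x,y:cv2.resize(im[y:y+75,x:x+100],(400,300),interpolation=cv2.INTER_CUBIC)
cv2.imwrite("pics/crop.png",np.vstack([np.hstack([z(t,240,225),z(t,430,235)]),np.hstack([z(s,285,180),z(s,125,345)])]))
```

```text
(no output)
```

View pics/crop.png

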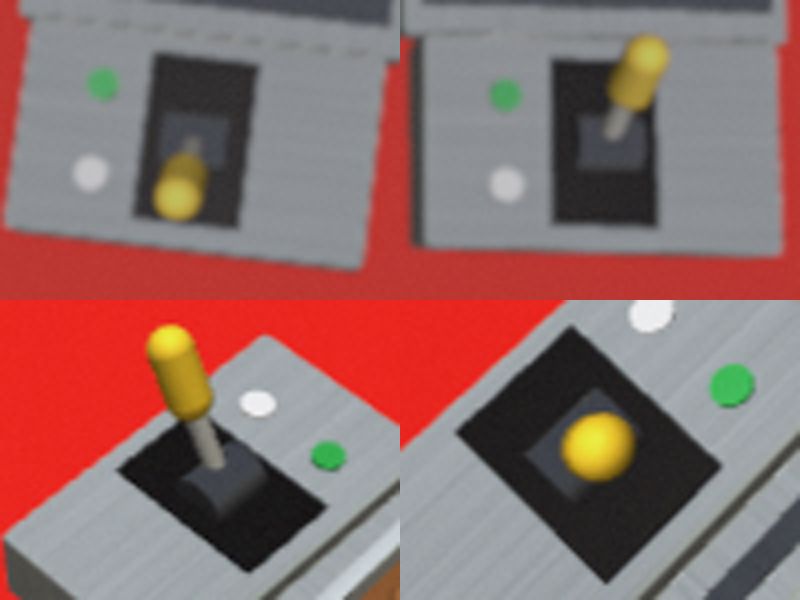

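```bash
cat > h.py <<'E'
from workcell import env
import numpy as np
def bp(cam,uv,z):
    p=env.camera_params(cam);R=p["R"];c=-R.T@p["t"]
    d=R.T@np.array([(uv[0]-p["cx"])/p["fx"],(uv[1]-p["cy"])/p["fy"],1]);return c+d*(z-c[2])/d[2]
E
python3 - <<'E'
from h import *
np.set_printoptions(precision=1,suppress=True)
def g(cam,o,pts,z):return np.array([bp(cam,(o[0]+x/4-.4,o[1]+y/4-.4),z) for x,y in pts])
for n,o,c,b,so,sc,sb in(("rolls",(240,225),[(155,53),(258,67),(240,227),(135,214)],(178,200),(285,180),[(200,120),(327,207),(248,273),(117,168)],(171,45)),
 ("lid",(430,235),[(152,60),(256,62),(256,226),(152,224)],(248,58),(125,345),[(172,26),(320,166),(207,283),(57,133)],(198,147))):
    C=g("top",o,c,50);d=C[0]+C[1]-C[2]-C[3]
    S=g("scene",so,sc,50)
    print(n,"top piv",C.mean(0),"yaw",np.degrees(np.arctan2(d[1],d[0])),"sizes",np.linalg.norm(d)/2,np.linalg.norm(C[0]-C[1]),"scene piv",S.mean(0))
    print(" ball",g("top",o,[b],125.2),g("scene",so,[sb],125.2))
for n,uv,z in(("bottle cap",(398,276),140),("shaker",(370,323),76)):print(n,bp("top",uv,z))
print("lid handle",bp("top",(488,175),139))
E
```

```text
rolls top piv [524.  202.4  50. ] yaw -4.698403789488622 sizes 90.03523879005061 57.95920209494417 scene piv [525.1 202.6  50. ]
 ball [[484.2 206.6 125.2]] [[484.4 208.9 125.2]]
lid top piv [ 511.2 -225.1   50. ] yaw -1.0309097176386868 sizes 91.74351105304679 58.6410215043723 scene piv [ 511.  -223.4   50. ]
 ball [[ 548.8 -226.2  125.2]] [[ 548.7 -224.4  125.2]]
bottle cap [486.  -27.3 140. ]
shaker [389.3  22.8  76. ]
lid handle [ 705.  -217.4  139. ]
```

The two cameras agree to about 2 mm. The lidded pin is at (511,-224.5), yaw about -1°, and the rolls pin at (524.5,202.5), yaw about -5°. First I'll shut the fingers and turn the tool to yaw 0.

Emit:
jog_arm:
  steps: [1,0,0,0,8,1,0,0,0,16,1,0,0,0,23.4,1,0,0,0,23.4,1,0,0,0,23.4,1,0,0,0,23.4]
  force: 20

```text
time_s: 0.7
ee_pos: [228.6, -527.5, 213.8]
ee_rot: [-180.0, 0.0, 0.1]
force: [-0.0, 0.6, -0.3]
gripper_width: 46.1
```

Emit:
jog_arm:
  steps: [1,2.5,-2.1,0,0,1,5,-4.2,0,0,1,7.5,-6.3,0,0,1,10,-8.4,0,0,1,12.5,-10.5,0,0,1,15,-12.6,0,0,1,17.5,-14.6,0,0,1,20,-16.7,0,0,1,22.5,-18.8,0,0,1,25,-20.9,0,0,1,27.5,-23,0,0,1,30,-25.1,0,0,1,32.5,-27.2,0,0,1,34.5,-28.8,0,0,1,35.7,-29.8,0,0,1,36.1,-30.2,0,0,1,36.1,-30.2,0,0,1,36.1,-30.2,0,0,1,36.1,-30.2,0,0,1,36.1,-30.2,0,0]

```text
time_s: 2.7
ee_pos: [588.8, -226.2, 214.2]
ee_rot: [180.0, -0.0, -0.0]
force: [0.4, -0.8, -0.1]
gripper_width: 0.3
```

Run:
```python
from workcell import env
import cv2,numpy as np
s=env.state();print(s["ee_pos"],s["ee_rot"],s["gripper_width"],s["qpos"],s["time_s"])
a=cv2.resize(env.grab_frame("scene")[300:480,60:300,::-1],(400,300));b=cv2.resize(env.grab_frame("wrist")[:,:,::-1],(400,300))
cv2.imwrite("pics/above.png",np.hstack([a,b]))
```

```text
[ 588.8297994  -226.22691678  214.15718733] [ 1.79984336e+02 -3.50909288e-03 -4.19876536e-02] 0.30434611328662187 [-2.20542393e+01  2.33801325e+01  8.18253939e+01 -1.36863844e-02
  7.47853500e+01  6.79913396e+01] 2.7
```

View pics/above.png

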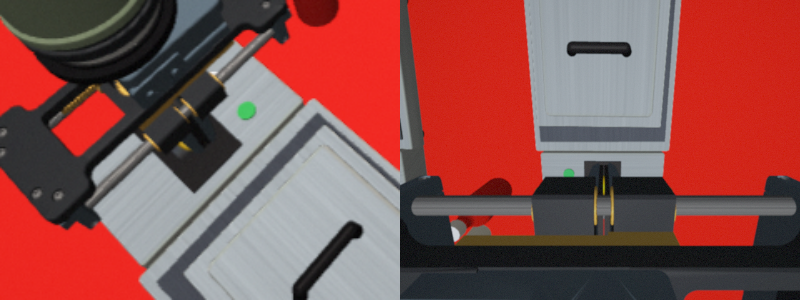

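The fingers are shut and in line with the lever, just behind its grip (yellow shows beyond the finger). I'll descend to z≈115.

Emit:
jog_arm:
  steps: [1,0.1,0,2,0,1,0.1,0,4,0,1,0.1,0,6,0,1,0.1,0,8,0,1,0.1,0,9,0,1,0.1,0,9.8,0,1,0.1,0,9.8,0,1,0.1,0,9.8,0]

```text
time_s: 3.6
ee_pos: [590.9, -225.7, 116.7]
ee_rot: [180.0, -0.1, 0.0]
force: [-0.3, 0.5, 0.1]
gripper_width: 0.6
```

Clear so far. Next I push toward the front to x≈515.

Emit:
jog_arm:
  steps: [1,-1,0,0,0,1,-2,0,0,0,1,-2.7,0,0,0,1,-3.4,0,0,0,1,-4.1,0,0,0,1,-4.8,0,0,0,1,-5.5,0,0,0,1,-6.2,0,0,0,1,-6.9,0,0,0,1,-7.5,0,0,0,1,-7.5,0,0,0,1,-7.5,0,0,0,1,-7.5,0,0,0]

```text
time_s: 4.9
ee_pos: [515.8, -225.6, 116.0]
ee_rot: [180.0, -0.0, 0.0]
force: [0.5, -0.7, -0.2]
gripper_width: 0.7
```

Emit:
jog_arm:
  steps: [1,0.8,0,0,0,1,1.5,0,0,0,1,1.5,0,-2,0,1,1.5,0,-5,0,1,1.5,0,-8,0,1,1.5,0,-10,0,1,0,-3,-10,0,1,-2,-7,-10,0,1,-4,-11,-10,0,1,-5,-15,-10,0,1,-6,-19,-10,0,1,-7,-23,-10,0,1,-7,-23,-10,0,1,-7,-23,-10,0]

```text
time_s: 6.3
ee_pos: [446.0, 5.1, 216.2]
ee_rot: [180.0, -0.1, 0.2]
force: [-0.1, -0.7, 0.8]
gripper_width: 0.2
```

Run:
```python
from workcell import env
import cv2,numpy as np
s=env.state();print(s["ee_pos"],s["ee_rot"],s["time_s"])
a=cv2.resize(env.grab_frame("scene")[300:480,60:300,::-1],(400,300));b=cv2.resize(env.grab_frame("top")[120:345,300:600,::-1],(400,300))
cv2.imwrite("pics/off.png",np.hstack([a,b]))
```

```text
[445.98941786   5.08316746 216.22937736] [ 1.79963159e+02 -5.80919118e-02  1.70379705e-01] 6.3
```

View pics/off.png

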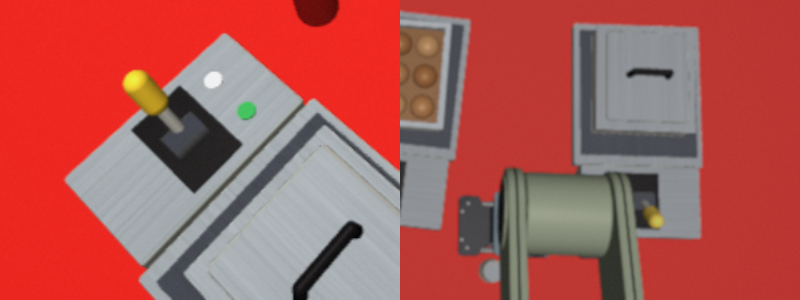

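The lidded lever leans to the front, past the white dot, with its ball at about (141,347) in the full scene picture. I'll check it numerically and move over in front of the rolls lever, turning by 5°.

Emit:
jog_arm:
  steps: [1,0,-3,0,2.5,1,0,-6,0,4.9,1,0,-10,0,4.9,1,0,-14,0,4.9,1,0,-17,0,4.9,1,-0.1,-19,0,4.9,1,-0.1,-20.4,0,4.9,1,-0.1,-20.4,0,4.9,1,-0.1,-20.4,0,4.9,1,-0.1,-20.4,0,4.9]

```text
time_s: 7.4
ee_pos: [444.5, 207.3, 215.9]
ee_rot: [180.0, -0.0, -5.0]
force: [0.4, 0.2, -0.1]
gripper_width: 0.1
```

Run:
```python
from h import *
print(bp("scene",(140.7,346.6),125.2))
s=env.state();print(s["ee_pos"],s["ee_rot"],s["qpos"])
```

```text
[ 468.10381085 -221.82417982  125.2       ]
[444.53472028 207.26817346 215.89676644] [ 1.79965974e+02 -1.57822736e-05 -4.96540555e+00] [ 2.36746400e+01  1.06157343e+01  1.00000165e+02 -3.19104707e-02
  6.94003988e+01  1.18651277e+02]
```

The lidded lever is home at off: ball at x≈468, against 472 expected. Now I descend in front of the rolls lever.

Emit:
jog_arm:
  steps: [1,0,-0.1,2,0,1,0,-0.1,4,0,1,0,-0.1,6,0,1,0,-0.1,8,0,1,0,-0.1,9.2,0,1,0,-0.1,10,0,1,0,-0.1,10,0,1,0,-0.1,10,0]

```text
time_s: 8.2
ee_pos: [444.9, 209.5, 116.5]
ee_rot: [-180.0, -0.1, -4.9]
force: [0.2, 1.1, 0.2]
gripper_width: 0.2
```

Emit:
jog_arm:
  steps: [1,1,0,0,0,1,2,0,0,0,1,2.7,0,0,0,1,3.4,0,0,0,1,4.1,0,0,0,1,4.8,0,0,0,1,5.5,0,0,0,1,6.2,0,0,0,1,6.9,0,0,0,1,7.5,0,0,0,1,7.5,0,0,0,1,7.5,0,0,0,1,7.5,0,0,0]

```text
time_s: 9.5
ee_pos: [518.8, 203.0, 115.9]
ee_rot: [180.0, 0.0, -4.9]
force: [-0.2, -0.0, -0.2]
gripper_width: 0.2
```

Emit:
jog_arm:
  steps: [1,-0.8,0,0,0,1,-1.5,0,0,0,1,-1.5,0,-2,0,1,-1.5,0,-5,0,1,-1.5,0,-8,0,1,-1.5,0,-10,0,1,-4,0,-10,0,1,-7,1,-10,0,1,-10,4,-10,0,1,-11,8,-10,0,1,-11,12,-10,0,1,-11,16,-10,0,1,-11,20,-10,0,1,-11,20,-10,0,1,-11,20,-10,0]

```text
time_s: 11.0
ee_pos: [391.8, 12.9, 216.0]
ee_rot: [-180.0, -0.0, -5.0]
force: [0.9, 0.4, 0.6]
gripper_width: 0.5
```

Run:
```python
from workcell import env
import cv2
s=env.state();print(s["ee_pos"],s["force"],s["time_s"])
cv2.imwrite("pics/s_end.png",env.grab_frame("scene")[:,:,::-1]);cv2.imwrite("pics/t_end.png",env.grab_frame("top")[:,:,::-1])
```

```text
[391.81740587  12.92519986 215.9986627 ] [0.86358329 0.44509629 0.5860182 ] 11.0
```

View pics/s_end.png

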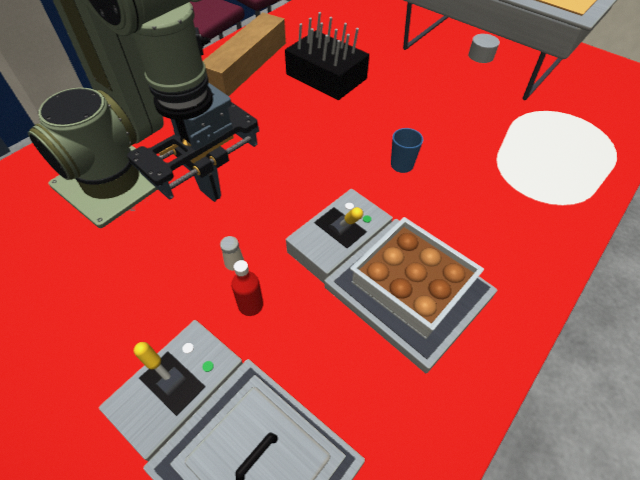

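View pics/t_end.png

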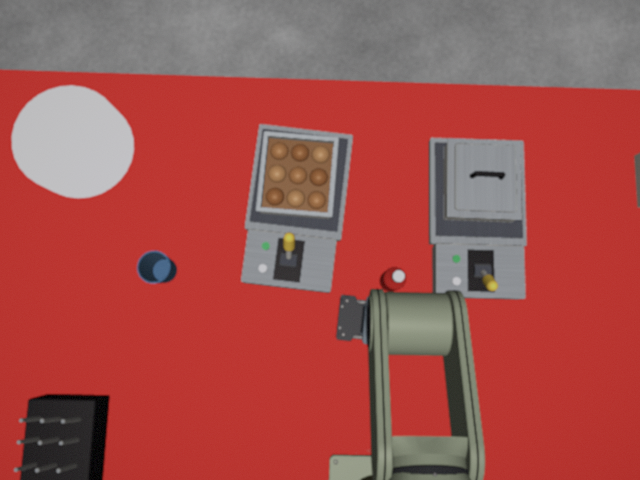

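The scene picture shows the rolls grip at (355,214), leaning to its pan, and the lidded grip at (143,350), leaning to the front. In the top view the balls are at (289,239) and (491,286). The pans, bottle, shaker and cup are where they were. I'll check the ball positions and hand in.

Run:
```python
from h import *
import cv2
print("rolls",bp("top",(289,239),125.2),bp("scene",(356,214),125.2),"expect ~ 563,199")
print("lid",bp("top",(491.5,286),125.2),"expect ~ 473,-224")
env.job_done()
```

```text
rolls [558.81636775 199.11849868 125.2       ] [562.6849742  197.23175398 125.2       ] expect ~ 563,199
lid [ 471.37705747 -224.40910459  125.2       ] expect ~ 473,-224
the job is handed in; nothing more can be done
```

Both levers are switched and the job is handed in. With the shut fingertips I pushed the lidded pan's lever to off first. I checked that it was home before pushing the rolls' lever to on, so both warmers were never on together.

- **Levers:** the last pictures put both grips at their stops. The lidded grip was about 2 mm from where it should rest. The rolls grip was 0 to 4 mm off depending on the camera, which is within reading error.
- **Other objects:** the pans, bottle, shaker and cup look unmoved in the last pictures. I judged that by eye and did not measure it.
- **Force and time:** the tool force read about 1 N or less at the end of every move. The arm finished clear of everything at about 11 s. No check failed.

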